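# Change the setting die of the eyelet press

## Robot

A 6-joint arm with a two-finger parallel gripper is mounted at the origin on a cart in front of the work surface, level with it; the furniture and walls round the work are solid. World frame = base frame: x ahead of the robot, y to its left, z up, the work surface at z = 0. Lengths are in mm, angles in degrees, forces in N, time in s.
With the tool pointing down it reaches from about 300 to 850 mm from the base axis. Payload 4.2 kg.
Tool frame: the origin (TCP) lies at the very end of the fingers, on their centre line; the grasp point (between the pads) lies 19 mm behind it; z points along the fingers, y is the line along which they close (so a half turn about z gives the same grasp; the last joint's range is limited). The gripper opens to 91 mm and grips with 3 to 60 N. Pads are 32 mm wide; open, the fingers measure 118 mm over their backs; the gripper's body (76 mm by 178 mm) begins 60 mm behind the grasp point.
Start: joints at [68.526, 18.312, 89.639, -0, 72.044, -1.146], TCP at [199.76, 539.202, 213.976] pointing down, gripper open.
Joint ranges: [-177.97, 177.97], [-48.28, 115.42], [12.27, 149.76], [-77.06, 257.06], [2.81, 150.46], [-146.56, 146.56]. Speed limits (degrees/s): [147.25, 147.25, 180, 180, 180, 180].

## Interface

Orientations are given as [roll, pitch, yaw] about the fixed x, y, z axes, in that order (R = Rz(yaw) Ry(pitch) Rx(roll)).
In Python, from workcell import env, eyes gives the robot as it stands.
- The arm moves only by the tool send_rows, never from a script. Its argument "targets" is text: rows parted by semicolons, each of 7 numbers parted by spaces: the shift along the tool's x, y, z in m, then the turn, a rotation vector about the tool's x, y, z in degrees, then the opening in per cent of the stroke, from 0 (shut) to 100 (fully open). A call has 1 to 12 rows; each row is the pose to reach, as a shift and turn from the pose commanded when the call began, along the tool's axes at that moment; what a row does not reach only later rows make up. A row lasts 1/12 s, in which the tool goes at most 41.7 mm and 7.16 degrees, less where a joint would pass 70% of its speed; a pose out of reach is approached as far as the arm can. A call with a gripper value outside its range is refused whole. The fingers move at their own pace and stop on an object; "grip_force" is the grip in N (left out, the last holds). Time passes only in rows, so rows that repeat a pose let the fingers close. It gives the time, the measured TCP pose, the force, the opening and the grip force at its end, in the units of the state.
- env.state(): the state, without advancing time (a new reading comes with each control period).
- eyes.grab_frame(name): name is "side" or "top" or "wrist"; returns a dict with "image" (384x512x3 uint8, blue, green, red), "fovy" (degrees; the focal length in pixels is half the picture's height over the tangent of half this angle, whatever the lens; pixels are square), "cx", "cy" (the principal point, pixels), "eye" and "attitude" of the camera in the world. Camera axes: x right, y up, looking along -z (the intrinsics and any distortion apply to the point x, -y, -z); pixel columns grow to the right and rows downward; lengths in mm; the calibration is good to about 2 mm. A picture is of the moment at which its call begins. There is no depth.
- env.job_done(): hands the job in; it is judged then, once.
The state is a dict: "time_s": time; "qpos": joint angles; "qvel": joint speeds; "effort": joint torques, N m; "ee_pos": TCP position; "ee_rot": TCP orientation; "force": force on the tool from outside, world axes, zero at the start; "torque": the same for the moment, N m; "gripper_width": finger opening in mm; "gripper_force": force on a finger pad.
Only numpy, scipy, OpenCV 4.12 (cv2) and the standard library are available. Lean on these libraries where they do the work, as an engineer would, in place of code of your own. Each camera call takes 0.05 s, during which the arm holds its last target. There are 200 camera calls.

## Task

Change the setting die in the green eyelet press: lift the dark die out of the press and stand it in the empty hole of the wooden die block, then fit the brass die in its place, turned so that its flat meets the flat of the socket and its collar lies fully down on the plate. Then try the press with a full push of its paddle, right down to the stop, and let it come back up. Leave the steel die where it is, and do not shift or knock over the oil can, the jar or the thread spool.

Things in the scene. Friction and masses are not known exactly. Their poses are not given: they have to be found in the camera images.
- brass_die_mid (a point): the brass-coloured setting die, to be fitted; this point is on its axis in the middle of its plain round body, the part to grip: 28 mm in diameter, from 8 to 56 mm above the collar's underside. It starts upright in a round hole of the die block, in which it can turn; it may start turned up to 90 degrees away from its final heading, to either side
- brass_die_foot (a point): point on the brass die's axis at the underside of its collar, 36 mm below brass_die_mid (z up the axis). Collar: 36 mm in diameter, 8 mm thick. Below it a D-shaped shank: 18 mm in diameter, 16 mm long, foot tapered over 3 mm, one flat 4.5 mm from the axis on the die's -x side. The collar has a flat on the same side, and a white line down the body marks it
- old_die_mid (a point): the dark, nearly black die that starts in the press: same shape, size and axes as the brass one. This point is on its axis, 36 mm above its collar's underside
- old_die_foot (a point): point on the dark die's axis at the underside of its collar, 36 mm below old_die_mid; same axes
- brass_die: the brass die as a whole, about 0.2 kg; origin at brass_die_foot, same axes
- old_die: the dark die as a whole, about 0.2 kg; origin at old_die_foot, same axes
- spare_die_mid (a point): a bright steel die of the same shape and size that stays in the die block; point on its axis, 36 mm above its collar's underside
- socket (a point): mouth of the press's die socket, a blind upright D-shaped hole, 30 mm deep, in an 80 x 80 mm steel plate 50 mm above the bench; point on the hole's axis, level with the plate. About 0.8 mm of play round a shank, chamfered mouth. Its flat is on this frame's -x side (the press's front), where a white line points to it. A die turned wrongly stays 16 mm proud; with die x along socket x it drops home
- ram_tip (a point): lower tip of the press's ram, on the socket's axis, 155 mm above the plate; the ram is 16 mm in diameter and hangs from the green press's arm, 64 mm wide, whose underside is 190 mm above the plate. The arm begins 22 mm in front (-x) of the axis and runs back to a column 76 mm behind it; an air cylinder 58 mm wide stands on it. A hand can reach the socket only leaning, from the open front
- hole_a (a point): mouth of the die block's empty hole, where the dark die goes: round, 22 mm wide, 22 mm deep, upright, at the block's left (+y) end; point at its centre, level with the block's top, 36 mm above the bench. The block is a fixed pale wooden bar, 66 x 212 x 36 mm, with three such holes in a row along its y axis; the frame's axes are the block's
- hole_b (a point): mouth of the block's middle hole, 72 mm from hole_a; the brass or the steel die starts in it. A round grey cast nail tray, 320 mm across and 124 mm high, stands on the bench behind (+x of) the block, centred at about x 0.73, y 0.32, in the way of a hand that leans back over it
- hole_c (a point): mouth of the block's right hole, 144 mm from hole_a; the brass or the steel die starts in it
- paddle (a joint): angle of the press's hand paddle, a sprung steel plate with a ribbed black rubber pad at the right of the press's base: 0 up at rest, 0.26 rad down on its stop. It takes about 4 N at the pad to start and 8 N at the stop, and springs back up. It brings the ram down, 90 mm at the stop, which leaves 9 mm above a die that is home
- paddle_pad (a point): the point to press, on top of the rubber pad (46 mm wide, from 24 mm in front of the point to 42 mm behind it), about 53 mm above the bench; it goes down 19 mm to the stop. The hinge pin lies 75 mm behind it (+x) and 11.5 mm lower, along the press's y. Its axes are the press's while the paddle is up. The press's arm is 111 mm to its left (+y), centre to centre
- oil_can: red oil can with a thin spout, 81 mm in diameter, 190 mm high, standing on the bench left of the press; origin at the centre of its underside
- jar: brown cement jar with a black cap, 67 mm in diameter, 88 mm high, standing on the bench between die block and press; origin at the centre of its underside
- spool: spool of waxed thread, 43 mm in diameter, 54 mm high, standing on the bench in front of the die block; origin at the centre of its underside
Things that resemble listed ones, but are neither listed nor needed, are in the scene too. Leave any blue, red or turquoise look-alike of the old_die alone.

How it is judged:
By the outcome, as a careful person would: the job done as asked, in the order asked, and still so for the second after the job is handed in, with the robot touching nothing.
It also fails if it takes over 72 s, if anything falls off the work surface, if the arm or the gripper's body presses on something with over 40 N, if the wrist force passes 120 N, or if a joint passes its speed limit or range.

## Working session

There is one attempt and no reset: what is moved stays moved. The work goes in short steps, Python scripts to look and compute and a tool call to move; the robot and the scene stay as the last step left them, time stands still between calls to the robot, and variables do not carry over. Pictures are saved under pics/ and viewed, at most 10 in all, crops included, and the job is handed in when it is done.

Besides the shell and the picture viewer there is one more tool, called after "Emit:" as name(argument=value, ...), one argument or row to a line, values as JSON. send_rows: Moves the arm, as the interface text tells. Its arguments: {"type":"object","properties":{"targets":{"type":"string"},"grip_force":{"type":"number"}},"required":["targets"]}

```bash
ls; mkdir -p pics; cat > h.py <<'E'
import numpy as np, cv2
from workcell import env, eyes
from scipy.spatial.transform import Rotation as R
E
python3 - <<'E'
from h import *
import pickle
d={}
for n in("side","top","wrist"):
    f=eyes.grab_frame(n); d[n]=f
    cv2.imwrite(f'pics/{n}0.png',f['image'])
    print(n,{k:v for k,v in f.items() if k!='image'})
pickle.dump(d,open('f0.pkl','wb'))
print(env.state())
a=np.hstack([d['side']['image'],d['top']['image']]);
E
```

```text
pics
side {'fovy': 57.78478438560399, 'cx': 259.33754211818746, 'cy': 192.19363837091066, 'eye': array([ 127.24419009, -539.02175276,  587.57539   ]), 'attitude': array([ 59.07522239,   1.36280057, -31.88037424])}
top {'fovy': 53.2206350165153, 'cx': 259.06352642380006, 'cy': 195.72085411986856, 'eye': array([447.165508  , 109.96590924, 982.5007818 ]), 'attitude': array([  3.41651254,  -0.25894315, -88.98655584])}
wrist {'fovy': 63.87311607198021, 'cx': 252.58474309941013, 'cy': 189.0587469130056, 'eye': array([124.09119077, 566.68835461, 383.92583427]), 'attitude': array([-16.11884602,   0.0781161 ,  69.7201221 ])}
{'time_s': 0.15, 'qpos': array([ 6.85270627e+01,  1.83418223e+01,  8.96909071e+01, -1.16727211e-03,
        7.20424915e+01, -1.14597191e+00]), 'qvel': array([ 0.12853136, -0.29782229, -0.24541947, -0.01017705, -0.06526558,
        0.01934288]), 'effort': array([ 5.66305280e-04, -4.12778234e+01, -2.32155329e+01,  7.25986948e-02,
        4.35282185e-02, -1.07443482e-04]), 'ee_pos': array([199.60895877, 538.83730543, 213.32371594]), 'ee_rot': array([-1.79924772e+02, -3.94676934e-04,  1.59673395e+02]), 'force': array([ 0.30263374,  0.40528188, -0.6801313 ]), 'torque': array([ 0.0356323 , -0.0192696 ,  0.02668031]), 'gripper_force': 0.0, 'gripper_width': 91.07549023617804}
```

View pics.

View pics/top0.png

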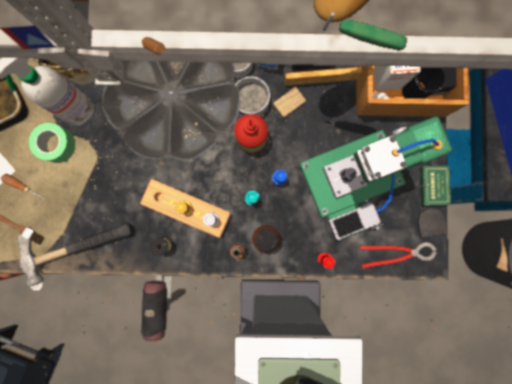

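View pics/side0.png

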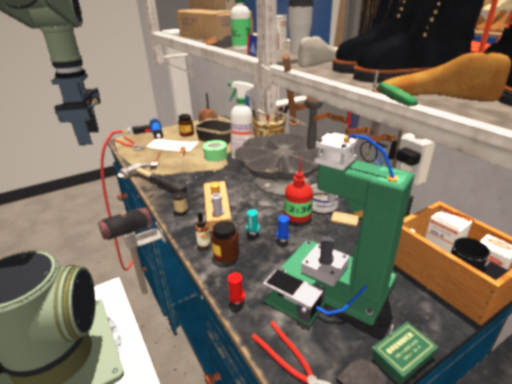

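```bash
cat >> h.py <<'E'
def ray(f,u,v):
    F=f['image'].shape[0]/2/np.tan(np.radians(f['fovy']/2))
    d=R.from_euler('xyz',f['attitude'],degrees=True).apply([(u-f['cx'])/F,-(v-f['cy'])/F,-1])
    return f['eye'],d
def onz(f,u,v,z):
    e,d=ray(f,u,v); return e+d*(z-e[2])/d[2]
def proj(f,p):
    F=f['image'].shape[0]/2/np.tan(np.radians(f['fovy']/2))
    c=R.from_euler('xyz',f['attitude'],degrees=True).inv().apply(np.asarray(p,float)-f['eye'])
    return np.array([f['cx']-F*c[...,0]/c[...,2],f['cy']+F*c[...,1]/c[...,2]]).T
def tri(fa,a,fb,b):
    e1,d1=ray(fa,*a);e2,d2=ray(fb,*b)
    s=np.linalg.lstsq(np.c_[d1,-d2],e2-e1,rcond=None)[0]
    p,q=e1+d1*s[0],e2+d2*s[1]; return (p+q)/2,np.linalg.norm(p-q)
E
python3 - <<'E'
from h import *
import pickle
d=pickle.load(open('f0.pkl','rb'))
t,s=d['top']['image'],d['side']['image']
def crop(im,x,y,w,h,k): return cv2.resize(im[y:y+h,x:x+w],None,fx=k,fy=k,interpolation=cv2.INTER_CUBIC)
A=crop(t,130,170,133,100,3); B=crop(t,295,130,133,100,3)
C=crop(s,190,160,133,100,3); D=crop(s,255,220,133,100,3)
cv2.imwrite('pics/c1.png',np.vstack([np.hstack([A,B]),np.hstack([C,D])]))
E
```

```text
(no output)
```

View pics/c1.png

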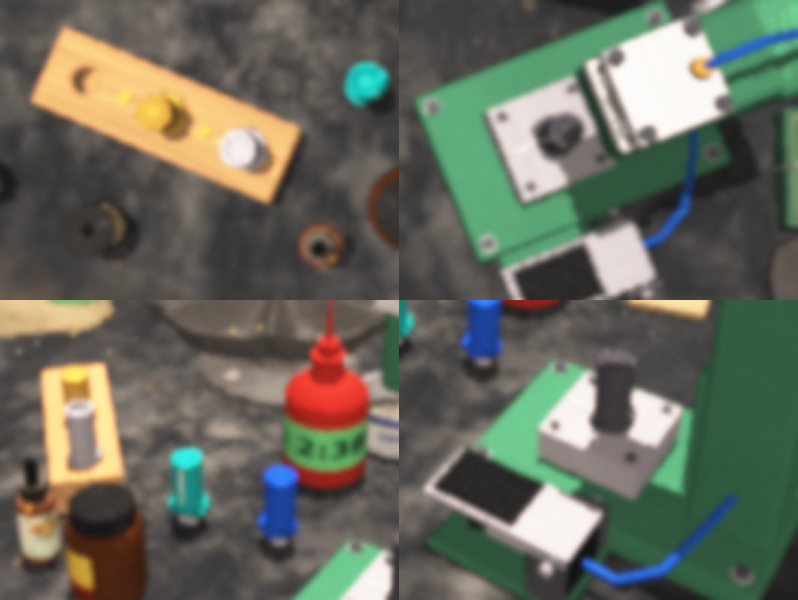

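```bash
python3 - <<'E'
from h import *
import pickle
np.set_printoptions(precision=1,suppress=True)
d=pickle.load(open('f0.pkl','rb')); t,s=d['top'],d['side']
A=lambda x,y:(130+x/3,170+y/3); B=lambda x,y:(295+(x-399)/3,130+y/3)
C=lambda x,y:(190+x/3,160+(y-300)/3); D=lambda x,y:(255+(x-399)/3,220+(y-300)/3)
c=[onz(t,*A(*p),36) for p in[(65,28),(300,128),(272,203),(32,100)]]
print('block',np.array(c),[np.linalg.norm(c[i]-c[i-1]) for i in range(4)])
for n,p,z in[('holea',A(85,80),36),('brass',A(157,112),92),('steel',A(239,148),92),('dark',B(558,133),106),('plL',B(489,108),50),('plF',B(522,203),50),('plR',B(613,168),50),
  ('pad',B(550,280),53),('baseL',B(415,102),10),('baseF',B(485,262),10),('cylL',B(587,68),300),('cylF',B(615,152),300),('jarcap',(266,239),88),('spool',A(90,228),54),('oil',(252,128),100),('blue',(279,177),70),('turq',(252,198),70),('bottle',(238,252),60),('red',(326,261),70)]:
    print(n,np.array(p),onz(t,*p,z))
print('dark tri',tri(t,B(558,133),s,D(616,358)),'brass tri',tri(t,A(157,112),s,C(76,372)),'steel',tri(t,A(239,148),s,C(79,408)))
print('pad tri',tri(t,B(550,280),s,D(490,490)))
print('plate side',[onz(s,*D(*p),50) for p in[(540,432),(632,468),(682,408)]])
E
```

```text
block [[539.6 373.4  36. ]
 [460.6 177.6  36. ]
 [398.8 199.2  36. ]
 [479.7 398.5  36. ]] [np.float64(64.97645147530687), np.float64(211.14650613783434), np.float64(65.41824567286197), np.float64(215.07657988898174)]
holea [158.3 196.7] [496.9 355.5  36. ]
brass [182.3 207.3] [470.2 284.5  92. ]
steel [209.7 219.3] [443.5 220.4  92. ]
dark [348.  174.3] [552.5 -96.8 106. ]
plL [325. 166.] [578.8 -53.5  50. ]
plF [336.  197.7] [501.5 -81.   50. ]
plR [366.3 186. ] [ 531.4 -155.    50. ]
pad [345.3 223.3] [ 439.5 -103.3   53. ]
baseL [300.3 164. ] [588.4   2.6  10. ]
baseF [323.7 217.3] [453.3 -58.1  10. ]
cylL [357.7 152.7] [568.7 -68.3 300. ]
cylF [367.  180.7] [518.4 -85.2 300. ]
jarcap [266 239] [400.2  89.   88. ]
spool [160. 246.] [377.2 342.9  54. ]
oil [252 128] [657.7 126.2 100. ]
blue [279 177] [547.4  59.9  70. ]
turq [252 198] [496.  123.5  70. ]
bottle [238 252] [366.7 154.7  60. ]
red [326 261] [350.  -54.1  70. ]
dark tri (array([ 556.6, -100. ,  104. ]), np.float64(9.134614784457876)) brass tri (array([472. , 283.9,  90.8]), np.float64(3.8932894599268275)) steel (array([444.8, 219.8,  91.8]), np.float64(2.912711233733718))
pad tri (array([ 441.9, -107.4,   42. ]), np.float64(5.788216396898342))
plate side [array([504.8, -87.8,  50. ]), array([ 536.4, -152.8,   50. ]), array([ 610.9, -126. ,   50. ])]
```

```bash
cat >> h.py <<'E'
np.set_printoptions(precision=2,suppress=True)
def rot(q): return R.from_euler('xyz',q,degrees=True)
def lean(yaw,th):
    "tool axes: body leans by th toward world yaw; tool x that way (and down)"
    a,b=np.radians(yaw),np.radians(th); o=np.array([np.cos(a),np.sin(a),0]); Z=np.array([0,0,1.])
    z=-o*np.sin(b)-Z*np.cos(b); x=o*np.cos(b)-Z*np.sin(b)
    return R.from_matrix(np.c_[x,np.cross(z,x),z])
def goto(tcp,Rt,st=None):
    st=st or env.state(); Rc=rot(st['ee_rot'])
    sh=Rc.inv().apply(np.asarray(tcp)-st['ee_pos']); rv=(Rc.inv()*Rt).as_rotvec(degrees=True)
    n=max(np.linalg.norm(sh)/41.7,np.linalg.norm(rv)/7.16)
    print('row: %.4f %.4f %.4f  %.2f %.2f %.2f'%(*sh/1000,*rv),'n=%.1f'%n); return sh,rv
E
python3 - <<'E'
from h import *
import pickle
d=pickle.load(open('f0.pkl','rb')); w=d['wrist']; st=env.state()
Rc=rot(st['ee_rot']); off=Rc.inv().apply(w['eye']-st['ee_pos']); Rcam=Rc.inv()*rot(w['attitude'])
print(off,Rcam.as_matrix())
np.savez('cam.npz',off=off,m=Rcam.as_matrix())
for tcp,yaw in [((440,330,240),159.67),((420,300,240),150),((470,200,240),150)]:
    Rt=lean(yaw,0); f=dict(w); f['eye']=np.array(tcp)+Rt.apply(off); f['attitude']=(Rt*Rcam).as_euler('xyz',degrees=True)
    print(tcp,f['eye'],proj(f,np.array([[470,285,92],[470,285,40],[497,354,36],[443,220,92]])))
    goto(tcp,Rt)
print(Rcam.as_euler('xyz',degrees=True))
E
```

```text
[  80.49   -0.34 -170.6 ] [[ 0.    0.96  0.28]
 [ 1.   -0.   -0.  ]
 [ 0.    0.28 -0.96]]
(440, 330, 240) [364.4  357.65 410.6 ] [[224.08 217.  ]
 [227.73 202.04]
 [285.8  202.09]
 [160.26 214.63]]
row: -0.2980 -0.1124 -0.0265  -0.08 -0.00 0.00 n=7.7
(420, 300, 240) [350.12 339.95 410.6 ] [[263.61 222.95]
 [262.21 207.3 ]
 [319.57 198.08]
 [201.22 230.47]]
row: -0.2896 -0.1474 -0.0265  -0.08 0.01 9.67 n=7.8
(470, 200, 240) [400.12 239.95 410.6 ] [[324.51 138.57]
 [314.71 133.32]
 [376.01 123.6 ]
 [256.58 147.37]]
row: -0.3713 -0.2238 -0.0264  -0.08 0.01 9.67 n=10.4
[163.88  -0.    89.95]
```

```bash
python3 - <<'E'
from h import *
import pickle
d=pickle.load(open('f0.pkl','rb')); w=d['wrist']; c=np.load('cam.npz')
Rt=lean(125,35); tcp=np.array([470,285,75])-120*Rt.apply([0,0,1]); print(tcp)
f=dict(w); f['eye']=np.array(tcp)+Rt.apply(c['off']); f['attitude']=(Rt*R.from_matrix(c['m'])).as_euler('xyz',degrees=True)
print(tcp,f['eye'],proj(f,np.array([[470,285,92],[470,285,40],[497,354,36],[443,220,92]])))
goto(tcp,Rt)
E
```

```text
[430.52 341.38 173.3 ]
[430.52 341.38 173.3 ] [336.3  475.35 266.88] [[252.88 199.52]
 [252.88 159.92]
 [317.56 126.82]
 [195.7  221.31]]
row: -0.2851 -0.1049 0.0402  10.52 -33.89 33.60 n=7.3
```

Emit:
send_rows(
  targets="-0.2850 -0.1050 0.0400 10.5 -33.9 33.6 100;-0.2850 -0.1050 0.0400 10.5 -33.9 33.6 100;-0.2850 -0.1050 0.0400 10.5 -33.9 33.6 100;-0.2850 -0.1050 0.0400 10.5 -33.9 33.6 100;-0.2850 -0.1050 0.0400 10.5 -33.9 33.6 100;-0.2850 -0.1050 0.0400 10.5 -33.9 33.6 100;-0.2850 -0.1050 0.0400 10.5 -33.9 33.6 100;-0.2850 -0.1050 0.0400 10.5 -33.9 33.6 100;-0.2850 -0.1050 0.0400 10.5 -33.9 33.6 100;-0.2850 -0.1050 0.0400 10.5 -33.9 33.6 100",
)

```text
time_s: 0.98
ee_pos: [430.4, 341.6, 173.7]
ee_rot: [179.9, 34.9, 124.9]
force: [-0.1, 1.2, -0.4]
gripper_width: 90.5
gripper_force: 0.0
```

```bash
cat >> h.py <<'E'
def look(n,tag,box=None,k=2):
    import pickle
    f=eyes.grab_frame(n); pickle.dump(f,open(f'{tag}.pkl','wb')); im=f['image']
    if box: x,y,w,h=box; im=cv2.resize(im[y:y+h,x:x+w],None,fx=k,fy=k,interpolation=cv2.INTER_CUBIC)
    cv2.imwrite(f'pics/{tag}.png',im); return f
E
python3 - <<'E'
from h import *
st=env.state(); print(st['qpos'],st['ee_pos'],st['ee_rot'],st['force'])
look('wrist','w1')
E
```

```text
[ 56.18  24.35  95.64 -33.23  76.62  33.95] [430.39 341.59 173.74] [179.95  34.87 124.93] [-0.1   1.24 -0.41]
```

View pics/w1.png

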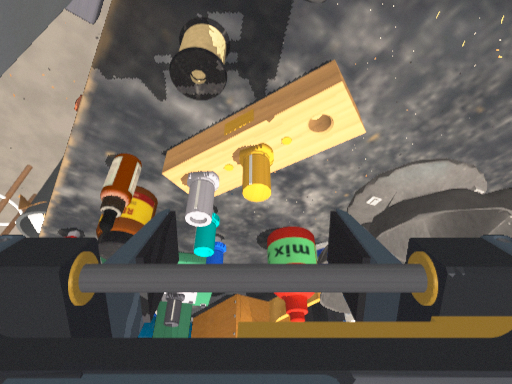

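```bash
python3 - <<'E'
from h import *
import pickle
f=pickle.load(open('w1.pkl','rb')); im=f['image']
a=cv2.resize(im[95:220,170:345],None,fx=4.5,fy=4.5,interpolation=cv2.INTER_CUBIC)
cv2.imwrite('pics/w1c.png',a)
E
```

```text
(no output)
```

View pics/w1c.png

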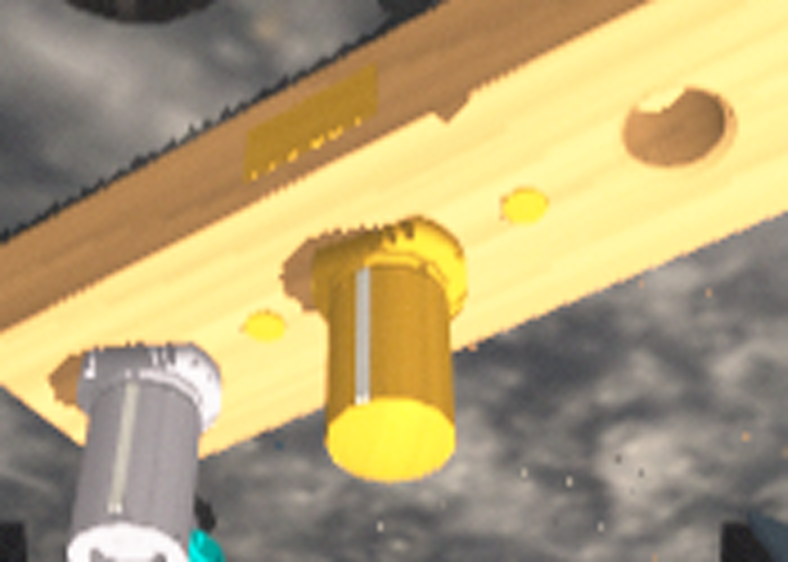

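```bash
python3 - <<'E'
from h import *
import pickle
f=pickle.load(open('w1.pkl','rb')); t=pickle.load(open('f0.pkl','rb'))['top']
P=lambda x,y:(170+x/4.5,95+y/4.5)
print('brass top',onz(f,*P(391,440),92),'steel',onz(f,*P(135,548),92),'holea',onz(f,*P(680,126),36))
print('line bot/top',onz(f,*P(363,270),44), onz(f,*P(362,400),92))
# predicted block corners & tri
print(tri(f,P(391,440),t,(182.3,207.3)), tri(f,P(680,126),t,(158.3,196.7)))
c=np.load('cam.npz')
for yaw in(111,):
  Rt=lean(yaw,35); tcp=np.array([555,-101,105])-110*Rt.apply([0,0,1])
  g=dict(f); g['eye']=tcp+Rt.apply(c['off']); g['attitude']=(Rt*R.from_matrix(c['m'])).as_euler('xyz',degrees=True)
  print(tcp,g['eye'],proj(g,np.array([[555,-101,106],[555,-101,50]]))); goto(tcp,Rt)
E
```

```text
brass top [467.28 294.03  92.  ] steel [442.61 228.34  92.  ] holea [496.7  358.47  36.  ]
line bot/top [461.63 291.77  44.  ] [455.11 301.14  92.  ]
(array([471.39, 286.52,  85.07]), np.float64(2.2029038553405957)) (array([497.62, 356.8 ,  33.56]), np.float64(1.7143615796741158))
[532.39 -42.1  195.11] [473.38 110.69 288.69] [[252.89 189.27]
 [252.88 148.11]]
row: -0.3185 -0.1367 0.1960  8.11 -0.16 11.42 n=9.6
```

Emit:
send_rows(
  targets="-0.3185 -0.1365 0.1960 8.1 -0.2 11.4 100;-0.3185 -0.1365 0.1960 8.1 -0.2 11.4 100;-0.3185 -0.1365 0.1960 8.1 -0.2 11.4 100;-0.3185 -0.1365 0.1960 8.1 -0.2 11.4 100;-0.3185 -0.1365 0.1960 8.1 -0.2 11.4 100;-0.3185 -0.1365 0.1960 8.1 -0.2 11.4 100;-0.3185 -0.1365 0.1960 8.1 -0.2 11.4 100;-0.3185 -0.1365 0.1960 8.1 -0.2 11.4 100;-0.3185 -0.1365 0.1960 8.1 -0.2 11.4 100;-0.3185 -0.1365 0.1960 8.1 -0.2 11.4 100;-0.3185 -0.1365 0.1960 8.1 -0.2 11.4 100;-0.3185 -0.1365 0.1960 8.1 -0.2 11.4 100",
)

```text
time_s: 2.03
ee_pos: [532.8, -42.2, 196.6]
ee_rot: [179.8, 35.1, 110.8]
force: [1.0, 0.7, 0.0]
gripper_width: 91.3
gripper_force: 0.0
```

```bash
python3 - <<'E'
from h import *
st=env.state(); print(st['qpos'],st['ee_pos'],st['ee_rot'],st['force'])
look('wrist','w2',(160,60,200,150),4)
c=np.load('cam.npz')
F=192/np.tan(np.radians(63.873/2))
for p in [(0,0,-19),(0,0,0),(0,0,-50)]:
    q=c['m'].T@(np.array(p)-c['off']); print(p,252.6-F*q[0]/q[2],189+F*q[1]/q[2])
E
```

```text
[ 15.2   14.02 108.13 -40.87  60.92  15.8 ] [532.8  -42.22 196.56] [179.81  35.09 110.84] [0.97 0.7  0.05]
(0, 0, -19) 253.11704774810042 253.6093702112816
(0, 0, 0) 253.06795748207927 238.552696898975
(0, 0, -50) 253.22497947554388 286.71354527215055
```

View pics/w2.png

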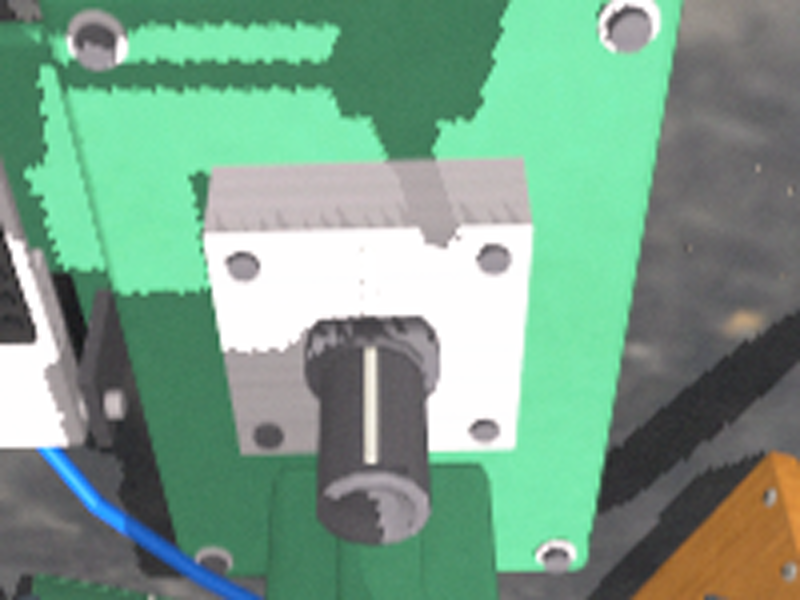

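```bash
python3 - <<'E'
from h import *
import pickle
f=pickle.load(open('w2.pkl','rb'))
P=lambda x,y:(160+x/4,60+y/4)
q=np.array([onz(f,*P(*p),50) for p in[(207,234),(531,225),(514,448),(243,455)]])
print(q,[np.linalg.norm(q[i]-q[i-1]) for i in range(4)],q.mean(0))
e=(q[1]-q[0])+(q[2]-q[3]); print('press yaw',np.degrees(np.arctan2(e[1],e[0]))-90, 'front-rear',np.degrees(np.arctan2(*((q[2]+q[3]-q[0]-q[1])[[1,0]]))))
print('die top',onz(f,*P(373,507),106))
print('reproj center',proj(f,q.mean(0)))
E
```

```text
[[ 504.38  -81.77   50.  ]
 [ 576.67  -51.26   50.  ]
 [ 608.46 -125.15   50.  ]
 [ 535.39 -156.3    50.  ]] [np.float64(80.72393956241955), np.float64(78.45680614543335), np.float64(80.43255797753135), np.float64(79.43454785017528)] [ 556.22 -103.62   50.  ]
press yaw -67.01371338950024 front-rear -67.06695733803905
die top [ 554.9  -101.26  106.  ]
reproj center [253.44 147.77]
```

```bash
python3 - <<'E'
from h import *
Rt=lean(113,35); goto(np.array([556,-103,90])+19*Rt.apply([0,0,1]),Rt)
E
```

```text
row: 0.0072 -0.0004 0.1438  -1.03 0.10 -1.67 n=3.5
```

Emit:
send_rows(
  targets="0.007 0 0.060 -1 0 -1.7 70;0.007 0 0.144 -1 0 -1.7 70;0.007 0 0.144 -1 0 -1.7 70;0.007 0 0.144 -1 0 -1.7 70;0.007 0 0.144 -1 0 -1.7 70;0.007 0 0.144 -1 0 -1.7 70;0.007 0 0.144 -1 0 -1.7 0;0.007 0 0.144 -1 0 -1.7 0;0.007 0 0.144 -1 0 -1.7 0;0.007 0 0.144 -1 0 -1.7 0;0.007 0 0.144 -1 0 -1.7 0;0.007 0 0.144 -1 0 -1.7 0",
  grip_force=35,
)

```text
time_s: 3.08
ee_pos: [560.8, -114.1, 74.4]
ee_rot: [-179.9, 35.2, 113.1]
force: [-0.7, 1.6, -1.7]
gripper_width: 27.0
gripper_force: 35.4
```

```bash
python3 - <<'E'
from h import *
st=env.state(); print(st['qpos'],st['ee_pos'],st['ee_rot'],st['force'],st['torque'],st['gripper_width'],st['gripper_force'])
look('wrist','w3',(190,150,130,120),5)
E
```

```text
[  6.16  23.7  115.77 -53.69  43.19  24.44] [ 560.81 -114.12   74.42] [-179.89   35.16  113.08] [-0.68  1.58 -1.67] [0.45 0.28 0.01] 26.97633709546672 35.39635453023948
```

View pics/w3.png

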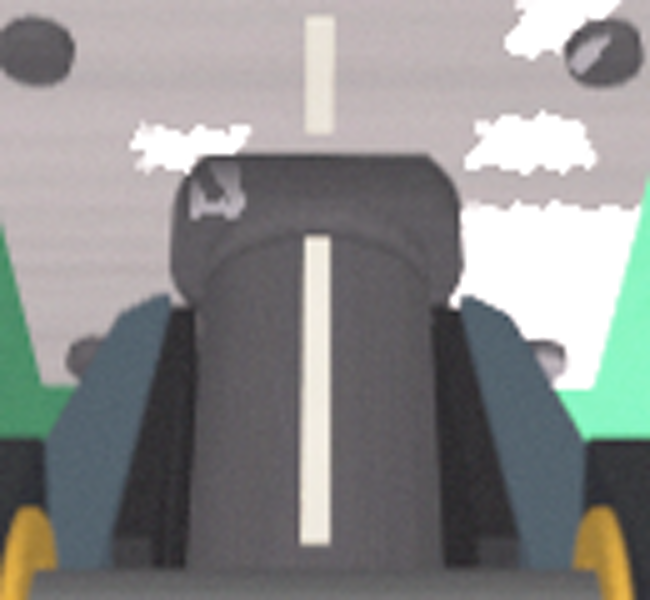

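Emit:
send_rows(
  targets="-0.0030 0 -0.0041 0 0 0 0;-0.0060 0 -0.0082 0 0 0 0;-0.0090 0 -0.0123 0 0 0 0;-0.0120 0 -0.0170 0 0 0 0;-0.0120 0 -0.0170 0 0 0 0;-0.0120 0 -0.0170 0 0 0 0;0.0200 0 -0.0410 0 0 0 0;0.0500 0 -0.0800 0 0 0 0;0.0700 0 -0.1050 0 0 0 0;0.0880 0 -0.1350 0 0 0 0;0.0880 0 -0.1350 0 0 0 0;0.0880 0 -0.1350 0 0 0 0",
)

```text
time_s: 4.13
ee_pos: [502.4, 25.1, 134.1]
ee_rot: [-179.9, 35.1, 113.2]
force: [0.9, -1.0, -2.3]
gripper_width: 26.9
gripper_force: 35.0
```

```bash
python3 - <<'E'
from h import *
st=env.state(); print(st['qpos'],st['ee_pos'],st['ee_rot'],st['force'],st['gripper_width'])
look('wrist','w4',(190,150,130,120),5)
import pickle
for n in('w3','w4'):
    im=pickle.load(open(n+'.pkl','rb'))['image'][150:270,190:320].astype(int)
    print(n,[(r+150,im[r,57:70].sum(1).tolist()) for r in (60,80)])
    print([int(x) for x in im[20:60,55].sum(1)])
# hole_a goal: foot 35 mm above block
ref=np.array([560.81,-114.12,74.42]); Rr=rot([-179.89,35.16,113.08])
r=Rr.inv().apply(ref-np.array([556,-103,50.]))   # TCP rel. foot in tool axes
Rt=Rr=R.from_euler('z',152-113.08,degrees=True)*Rr
for h in(45,3,): goto(np.array([497,356.5,36+h])+Rt.apply(r),Rt)
E
```

```text
[ 24.03  17.48 114.21 -43.01  57.55  27.64] [502.44  25.08 134.14] [-179.9    35.15  113.23] [ 0.94 -1.   -2.33] 26.85828077109799
w3 [(210, [289, 293, 286, 433, 695, 705, 704, 699, 676, 350, 308, 292, 289]), (230, [293, 301, 295, 525, 694, 703, 699, 698, 672, 353, 292, 295, 293])]
[556, 559, 570, 572, 567, 567, 565, 559, 560, 558, 454, 234, 244, 243, 254, 247, 252, 264, 271, 276, 289, 293, 309, 311, 308, 294, 294, 262, 266, 283, 296, 292, 286, 294, 294, 285, 280, 292, 287, 291]
w4 [(210, [298, 299, 297, 506, 701, 708, 709, 709, 636, 346, 302, 298, 294]), (230, [288, 294, 305, 611, 700, 702, 705, 703, 641, 350, 296, 303, 301])]
[585, 565, 584, 599, 604, 607, 599, 590, 590, 597, 478, 238, 237, 250, 245, 254, 264, 261, 276, 278, 282, 294, 297, 310, 311, 308, 288, 275, 275, 289, 299, 293, 286, 290, 296, 298, 289, 295, 296, 290]
row: 0.2602 0.1334 -0.1493  -22.45 -0.09 -31.74 n=7.9
row: 0.2844 0.1335 -0.1150  -22.45 -0.09 -31.74 n=8.0
```

```bash
cat >> h.py <<'E'
ref=np.array([560.81,-114.12,74.42]); Rr=rot([-179.89,35.16,113.08])
rel=Rr.inv().apply(ref-np.array([556,-103,50.]))
def foot(p,yaw):  # TCP pose to hold a die (gripped like the reference) with its foot at p, lean yaw
    Rt=R.from_euler('z',yaw-113.08,degrees=True)*Rr; return np.asarray(p)+Rt.apply(rel),Rt
E
python3 - <<'E'
from h import *
goto(*foot([497,356.5,131],152)); Rt=foot([0,0,0],152)[1]
print(Rt.inv().apply([0,0,-10]),Rt.inv().apply([1,0,0]),Rt.inv().apply([0,1,0]))
E
```

```text
row: 0.2314 0.1332 -0.1902  -22.45 -0.09 -31.74 n=7.9
[5.76 0.02 8.18] [-0.72  0.47  0.51] [ 0.38  0.88 -0.27]
```

Emit:
send_rows(
  targets="-0.015 0 -0.030 0 0 0 0;0.2315 0.133 -0.190 -22.5 -0.1 -31.7 0;0.2315 0.133 -0.190 -22.5 -0.1 -31.7 0;0.2315 0.133 -0.190 -22.5 -0.1 -31.7 0;0.2315 0.133 -0.190 -22.5 -0.1 -31.7 0;0.2315 0.133 -0.190 -22.5 -0.1 -31.7 0;0.2315 0.133 -0.190 -22.5 -0.1 -31.7 0;0.2315 0.133 -0.190 -22.5 -0.1 -31.7 0;0.2315 0.133 -0.190 -22.5 -0.1 -31.7 0;0.2315 0.133 -0.190 -22.5 -0.1 -31.7 0;0.2315 0.133 -0.190 -22.5 -0.1 -31.7 0;0.2315 0.133 -0.190 -22.5 -0.1 -31.7 0",
)

```text
time_s: 5.18
ee_pos: [508.1, 348.1, 154.0]
ee_rot: [-179.7, 35.2, 151.9]
force: [1.0, -0.2, -2.3]
gripper_width: 26.8
gripper_force: 35.0
```

```bash
python3 - <<'E'
from h import *
st=env.state(); print(st['qpos'],st['ee_pos'],st['ee_rot'],st['force'],st['gripper_width'])
look('wrist','w5',(120,40,260,195),3)
f=look('top','t5')
goto(*foot([497,356.5,55],152))
E
```

```text
[ 51.3   22.58 102.17 -42.73  56.72  14.19] [508.15 348.07 154.01] [-179.71   35.18  151.89] [ 0.95 -0.19 -2.34] 26.842459419128396
row: 0.0448 0.0026 0.0605  -0.18 0.02 -0.14 n=1.8
```

View pics/w5.png

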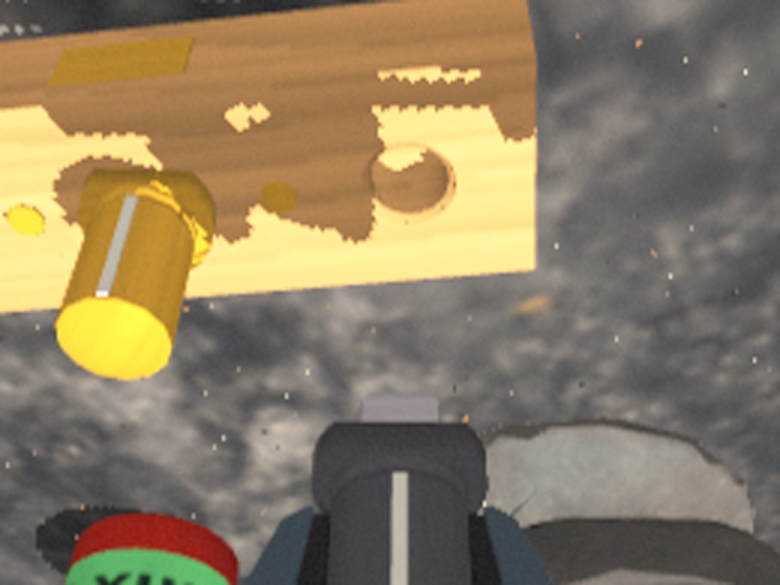

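```bash
python3 - <<'E'
from h import *
import pickle
f=pickle.load(open('w5.pkl','rb'));P=lambda x,y:(120+x/3,40+y/3)
print('hole',onz(f,*P(413.5,179.5),36))
cor=[onz(f,*P(*p),36) for p in((536,268),(531,112))]; print('corners?',cor)
c=onz(f,*P(114.5,338),92); l=onz(f,*P(103,295),92); print('brass',c,l,np.linalg.norm(l-c),np.degrees(np.arctan2(*(l-c)[[1,0]])))
# line bottom: collar top
lb=onz(f,*P(131,197),44); print('line bottom',lb)
for a in(140,145,150,155,160):
  pts=np.array([[*(c[:2]+14*np.array([np.cos(np.radians(a)),np.sin(np.radians(a))])),z] for z in(44,92)])
  print(a,(proj(f,pts)-[120,40])*3)
t=pickle.load(open('t5.pkl','rb')); 
print('hole_a/hole_b from top blocks', onz(t,158.3,196.7,36))
E
```

```text
hole [496.4 358.2  36. ]
corners? [array([540.66, 375.96,  36.  ]), array([492.6 , 393.61,  36.  ])]
brass [467.04 293.59  92.  ] [455.49 300.51  92.  ] 13.470304261792641 149.0566676121306
line bottom [461.07 292.34  44.  ]
140 [[149.45 167.63]
 [112.61 294.19]]
145 [[144.6  166.95]
 [107.02 293.51]]
150 [[139.78 166.64]
 [101.49 293.19]]
155 [[135.03 166.68]
 [ 96.06 293.22]]
160 [[130.41 167.07]
 [ 90.78 293.62]]
hole_a/hole_b from top blocks [496.85 355.58  36.  ]
```

```bash
python3 - <<'E'
from h import *
for z in(58,38): goto(*foot([496.5,358,z],152))
E
```

```text
row: 0.0441 0.0037 0.0574  -0.18 0.02 -0.14 n=1.7
row: 0.0556 0.0037 0.0737  -0.18 0.02 -0.14 n=2.2
```

Emit:
send_rows(
  targets="0.022 0.0037 0.0287 -0.2 0 -0.1 0;0.0441 0.0037 0.0574 -0.2 0 -0.1 0;0.0441 0.0037 0.0574 -0.2 0 -0.1 0;0.0441 0.0037 0.0574 -0.2 0 -0.1 0;0.0470 0.0037 0.0615 -0.2 0 -0.1 0;0.0500 0.0037 0.0656 -0.2 0 -0.1 0;0.0530 0.0037 0.0697 -0.2 0 -0.1 0;0.0556 0.0037 0.0737 -0.2 0 -0.1 0;0.0556 0.0037 0.0737 -0.2 0 -0.1 0;0.0556 0.0037 0.0737 -0.2 0 -0.1 0",
)

```text
time_s: 6.12
ee_pos: [512.4, 354.5, 73.4]
ee_rot: [179.5, 36.1, 151.7]
force: [-2.7, -6.5, 29.7]
gripper_width: 26.9
gripper_force: 35.0
```

Emit:
send_rows(
  targets="-0.0092 0 -0.0131 0 0 0 0;-0.0092 0 -0.0131 0 0 0 0;-0.0095 -0.0023 -0.0129 0 0 0 0;-0.0095 -0.0023 -0.0129 0 0 0 0;-0.0075 -0.0023 -0.0100 0 0 0 0;-0.0055 -0.0023 -0.0072 0 0 0 0;-0.0040 -0.0023 -0.0050 0 0 0 0;-0.0025 -0.0023 -0.0030 0 0 0 0;-0.0025 -0.0023 -0.0030 0 0 0 0;-0.0025 -0.0023 -0.0030 0 0 0 0",
)

```text
time_s: 6.95
ee_pos: [507.4, 351.2, 66.4]
ee_rot: [-179.8, 35.4, 152.1]
force: [6.0, -2.9, -1.9]
gripper_width: 27.0
gripper_force: 35.0
```

```bash
python3 - <<'E'
from h import *
st=env.state(); print(st['ee_pos'],st['ee_rot'],st['force'],st['torque'])
goto(*foot([496,356,42],152))
import pickle
f=look('wrist','w6',(150,100,200,150),4)
im=f['image']; print([int(x) for x in im[170:210,245].astype(int).sum(1)]); print(im[210,245:262].astype(int).sum(1))
E
```

```text
[507.42 351.23  66.42] [-179.85   35.36  152.14] [ 6.01 -2.87 -1.88] [-0.47 -0.58 -0.08]
row: 0.0002 -0.0011 -0.0001  0.04 0.20 0.11 n=0.0
[419, 415, 399, 394, 441, 495, 499, 502, 499, 494, 429, 283, 195, 188, 202, 209, 209, 212, 207, 225, 235, 238, 248, 250, 253, 258, 251, 249, 232, 216, 233, 242, 238, 236, 243, 237, 245, 242, 237, 240]
[242 235 236 240 293 609 630 626 624 620 303 248 240 253 244 249 241]
```

Emit:
send_rows(
  targets="-0.0009 0 0.0006 0 0 0 0;0.0002 0 0.0022 0 0 0 0;0.0012 0 0.0037 0 0 0 0;0.0022 0 0.0052 0 0 0 0;0.0025 0 0.0056 0 0 0 0;0.0025 0 0.0056 0 0 0 0",
)

```text
time_s: 7.5
ee_pos: [507.7, 351.1, 60.6]
ee_rot: [-179.9, 35.3, 152.1]
force: [4.6, -5.2, -0.0]
gripper_width: 27.1
gripper_force: 35.0
```

Emit:
send_rows(
  targets="0.0004 0 0.0005 0 0 0 0;0.0004 0 0.0005 0 0 0 50;0.0004 0 0.0005 0 0 0 50;0.0004 0 0.0005 0 0 0 50;0.0004 0 0.0005 0 0 0 50;0.0004 0 0.0005 0 0 0 50;0 0 -0.030 0 0 0 50;0 0 -0.070 0 0 0 50;0 0 -0.110 0 0 0 50;0 0 -0.110 0 0 0 50;0 0 -0.110 0 0 0 50",
)

```text
time_s: 8.42
ee_pos: [451.2, 383.7, 152.9]
ee_rot: [179.5, 35.2, 151.9]
force: [-0.0, -0.8, -0.6]
gripper_width: 45.7
gripper_force: 0.0
```

```bash
python3 - <<'E'
from h import *
st=env.state(); print(st['ee_pos'],st['ee_rot'],st['force'],st['gripper_width'])
look('wrist','w7',(120,80,260,195),3)
E
```

```text
[451.22 383.75 152.88] [179.54  35.2  151.91] [-0.03 -0.8  -0.56] 45.739362071834634
```

View pics/w7.png

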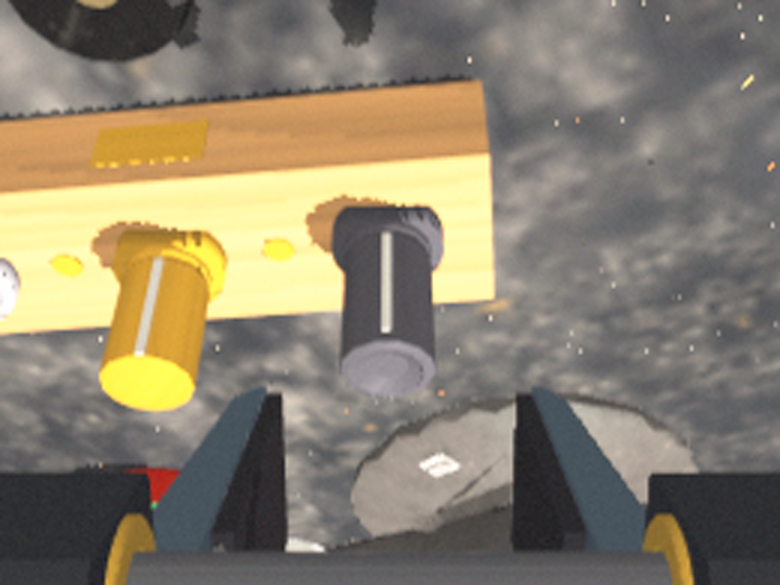

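```bash
python3 - <<'E'
from h import *
import pickle
f=pickle.load(open('w7.pkl','rb'));P=lambda x,y:(120+x/3,80+y/3)
d=onz(f,*P(388,367),92);b=onz(f,*P(147,383),92)
print('dark',d,'brass',b,b-d,np.linalg.norm(b-d))
for n,c,l in(('dark',d,P(387,333)),('brass',b,P(139,355))):
    v=onz(f,*l,92)-c; print(n,np.linalg.norm(v),np.degrees(np.arctan2(v[1],v[0])))
# fit by line pixel column at mid rows
H=np.array([496.5,355.7]); B=H+(b-d)[:2]; print('brass axis',B)
for name,C in(('d',H),('b',B)):
  for a in(145,150,155,160):
    q=proj(f,np.array([[*(C+s*np.array([np.cos(np.radians(a)),np.sin(np.radians(a))])),z] for s,z in((14,50),(14,90),(0,92))]))
    print(name,a,((q-[120,80])*3).round(1).tolist())
E
```

```text
dark [491.56 359.42  92.  ] brass [465.42 294.37  92.  ] [-26.15 -65.05   0.  ] 70.10909419543658
dark 15.53929564209867 152.7463921434587
brass 13.467422135673734 149.5550808765885
brass axis [470.35 290.65]
d 145 [[390.3, 240.8], [390.5, 344.6], [384.7, 379.5]]
d 150 [[386.3, 240.6], [386.2, 344.4], [384.7, 379.5]]
d 155 [[382.3, 240.6], [381.8, 344.5], [384.7, 379.5]]
d 160 [[378.3, 240.9], [377.4, 344.7], [384.7, 379.5]]
b 145 [[166.2, 258.0], [145.1, 361.4], [148.0, 395.0]]
b 150 [[162.2, 257.8], [140.7, 361.2], [148.0, 395.0]]
b 155 [[158.3, 257.8], [136.4, 361.2], [148.0, 395.0]]
b 160 [[154.4, 258.1], [132.2, 361.5], [148.0, 395.0]]
```

```bash
python3 - <<'E'
from h import *
p,Rt=foot([470.2,290,36],150.3)
goto(p-100*Rt.apply([0,0,1]),Rt); goto(p,Rt)
E
```

```text
row: -0.0069 -0.0710 0.0156  1.29 0.02 1.38 n=1.8
row: -0.0068 -0.0732 0.1156  1.29 0.02 1.38 n=3.3
```

Emit:
send_rows(
  targets="-0.007 -0.071 0.0156 1.3 0 1.4 50;-0.007 -0.071 0.0156 1.3 0 1.4 50;-0.007 -0.071 0.0156 1.3 0 1.4 50;-0.007 -0.072 0.050 1.3 0 1.4 50;-0.007 -0.073 0.085 1.3 0 1.4 50;-0.007 -0.073 0.1156 1.3 0 1.4 50;-0.007 -0.073 0.1156 1.3 0 1.4 50;-0.007 -0.073 0.1156 1.3 0 1.4 50;-0.007 -0.073 0.1156 1.3 0 1.4 50",
)

```text
time_s: 9.22
ee_pos: [481.3, 283.6, 60.2]
ee_rot: [-179.8, 35.2, 150.3]
force: [-0.3, 0.3, 0.5]
gripper_width: 45.6
gripper_force: 0.0
```

```bash
python3 - <<'E'
from h import *
st=env.state(); print(st['ee_pos'],st['ee_rot'],st['force'],st['gripper_width'])
goto(*foot([470.2,290,36],150.3))
f=look('wrist','w8',(190,150,130,120),5); im=f['image'].astype(int)
print('rowscan col245',[(r,im[r,245].tolist()) for r in range(166,204,1)])
for r in(210,230): print(r,[ (c,im[r,c].tolist()) for c in range(222,286,2)])
E
```

```text
[481.28 283.61  60.19] [-179.76   35.18  150.27] [-0.29  0.34  0.51] 45.633750892947894
row: 0.0004 0.0001 -0.0006  -0.14 0.02 -0.03 n=0.0
rowscan col245 [(166, [85, 131, 180]), (167, [81, 131, 176]), (168, [83, 130, 175]), (169, [87, 135, 182]), (170, [87, 136, 185]), (171, [87, 138, 188]), (172, [90, 141, 191]), (173, [130, 215, 252]), (174, [167, 247, 255]), (175, [164, 245, 255]), (176, [159, 246, 255]), (177, [133, 221, 253]), (178, [90, 141, 191]), (179, [90, 143, 193]), (180, [74, 128, 173]), (181, [44, 113, 149]), (182, [41, 110, 149]), (183, [48, 117, 156]), (184, [45, 118, 159]), (185, [49, 123, 165]), (186, [43, 125, 171]), (187, [45, 129, 175]), (188, [48, 134, 180]), (189, [48, 141, 190]), (190, [53, 152, 205]), (191, [55, 155, 211]), (192, [55, 157, 215]), (193, [58, 163, 221]), (194, [55, 164, 221]), (195, [56, 162, 220]), (196, [53, 154, 209]), (197, [53, 141, 191]), (198, [53, 143, 193]), (199, [49, 153, 206]), (200, [52, 153, 207]), (201, [49, 151, 208]), (202, [50, 153, 209]), (203, [51, 152, 208])]
210 [(222, [180, 252, 255]), (224, [180, 252, 255]), (226, [140, 2
[... 732 characters left out ...]
, (226, [160, 167, 175]), (228, [125, 147, 164]), (230, [43, 128, 172]), (232, [50, 135, 182]), (234, [52, 141, 192]), (236, [54, 144, 195]), (238, [49, 146, 198]), (240, [52, 154, 210]), (242, [57, 157, 211]), (244, [52, 157, 211]), (246, [54, 157, 212]), (248, [51, 153, 207]), (250, [174, 201, 218]), (252, [195, 212, 218]), (254, [197, 211, 219]), (256, [70, 160, 210]), (258, [55, 155, 209]), (260, [53, 157, 211]), (262, [55, 158, 214]), (264, [57, 166, 220]), (266, [56, 151, 203]), (268, [54, 149, 201]), (270, [53, 144, 196]), (272, [53, 152, 203]), (274, [47, 140, 186]), (276, [61, 132, 174]), (278, [139, 148, 155]), (280, [137, 142, 151]), (282, [136, 142, 149]), (284, [139, 147, 154])]
```

Emit:
send_rows(
  targets="0.0004 0 -0.0006 0 0 0 0;0.0004 0 -0.0006 0 0 0 0;0.0004 0 -0.0006 0 0 0 0;0.0004 0 -0.0006 0 0 0 0;0.0004 0 -0.0006 0 0 0 0;0.0004 0 -0.0006 0 0 0 0;-0.006 0 -0.0088 0 0 0 0;-0.0120 0 -0.0170 0 0 0 0;-0.0180 0 -0.0250 0 0 0 0;-0.0350 0 -0.050 0 0 0 0;-0.0490 0 -0.070 0 0 0 0;-0.0490 0 -0.070 0 0 0 0",
  grip_force=35,
)

```text
time_s: 10.27
ee_pos: [482.7, 285.8, 149.9]
ee_rot: [179.6, 35.3, 150.0]
force: [0.2, 0.8, -1.3]
gripper_width: 27.1
gripper_force: 35.0
```

```bash
python3 - <<'E'
from h import *
import pickle
st=env.state(); print(st['ee_pos'],st['ee_rot'],st['force'],st['gripper_width'])
f=look('wrist','w9',(190,150,130,120),5)
w3=pickle.load(open('w3.pkl','rb'))
for g in(w3,f):
  im=g['image'].astype(int)
  print([int(x) for x in im[174:190,245].sum(1)],[int(x) for x in im[174:190,262].sum(1)])
  for r in(205,220,240): b=im[r,245:262,0]; b=np.clip(b-b.min()-30,0,None); print(r,(b*np.arange(245,262)).sum()/b.sum())
  for r in (196,197,198,199): print(im[r,251:255,0])
goto(*foot([500,35,125],113.08))
E
```

```text
[482.67 285.82 149.88] [179.64  35.29 149.99] [ 0.19  0.81 -1.32] 27.051333071819784
[567, 567, 565, 559, 560, 558, 454, 234, 244, 243, 254, 247, 252, 264, 271, 276] [570, 565, 565, 564, 563, 560, 469, 288, 239, 249, 251, 251, 264, 257, 274, 281]
205 252.94467213114754
220 252.85207100591717
240 252.64727272727274
[97 95 94 96]
[165 171 169 167]
[220 225 223 224]
[221 222 223 224]
[437, 433, 425, 428, 427, 414, 348, 258, 264, 269, 278, 297, 291, 302, 314, 331] [429, 427, 422, 423, 436, 417, 348, 249, 256, 265, 288, 291, 299, 304, 316, 324]
205 252.56666666666666
220 252.68653846153848
240 252.7709497206704
[83 82 80 78]
[134 137 137 142]
[163 169 171 168]
[164 169 169 172]
row: -0.1241 -0.2150 0.0845  21.56 0.02 30.24 n=6.3
```

Emit:
send_rows(
  targets="-0.124 -0.215 0.0845 21.6 0 30.2 0;-0.124 -0.215 0.0845 21.6 0 30.2 0;-0.124 -0.215 0.0845 21.6 0 30.2 0;-0.124 -0.215 0.0845 21.6 0 30.2 0;-0.124 -0.215 0.0845 21.6 0 30.2 0;-0.124 -0.215 0.0845 21.6 0 30.2 0;-0.124 -0.215 0.0845 21.6 0 30.2 0;-0.124 -0.215 0.0845 21.6 0 30.2 0;-0.124 -0.215 0.0845 21.6 0 30.2 0;-0.124 -0.215 0.0845 21.6 0 30.2 0",
)

```text
time_s: 11.15
ee_pos: [503.9, 23.6, 147.7]
ee_rot: [-179.5, 35.3, 113.4]
force: [0.3, -0.1, -4.0]
gripper_width: 26.7
gripper_force: 35.0
```

```bash
python3 - <<'E'
from h import *
st=env.state(); print(st['ee_pos'],st['ee_rot'],st['force'],st['gripper_width'])
f=foot([556,-103,70],113.08); print(f[0]); goto(*f)
o=np.array([np.cos(np.radians(113.08)),np.sin(np.radians(113.08)),0])
goto(*foot(np.array([556,-103,76])+40*o,113.08))
E
```

```text
[503.85  23.63 147.73] [-179.49   35.31  113.37] [ 0.29 -0.11 -4.02] 26.67768016313215
[ 560.81 -114.12   94.42]
row: -0.0908 -0.0012 0.1297  -0.23 0.15 0.24 n=3.8
row: -0.0616 -0.0012 0.1017  -0.23 0.15 0.24 n=2.9
```

Emit:
send_rows(
  targets="-0.0616 -0.0012 0.1017 -0.2 0.1 0.2 0;-0.0616 -0.0012 0.1017 -0.2 0.1 0.2 0;-0.0616 -0.0012 0.1017 -0.2 0.1 0.2 0;-0.0616 -0.0012 0.1017 -0.2 0.1 0.2 0;-0.0750 -0.0012 0.1150 -0.2 0.1 0.2 0;-0.0908 -0.0012 0.1297 -0.2 0.1 0.2 0;-0.0908 -0.0012 0.1297 -0.2 0.1 0.2 0;-0.0908 -0.0012 0.1297 -0.2 0.1 0.2 0;-0.0908 -0.0012 0.1297 -0.2 0.1 0.2 0;-0.0908 -0.0012 0.1297 -0.2 0.1 0.2 0",
)

```text
time_s: 11.98
ee_pos: [561.2, -113.5, 95.5]
ee_rot: [-179.9, 35.2, 113.1]
force: [-1.7, 0.2, -2.9]
gripper_width: 26.6
gripper_force: 35.0
```

```bash
python3 - <<'E'
from h import *
st=env.state(); print(st['ee_pos'],st['ee_rot'],st['force'])
for z in(66,58): goto(*foot([556,-103,z],113.08))
print(Rr.inv().apply([0,0,-1]))
E
```

```text
[ 561.19 -113.54   95.46] [-179.9    35.25  113.15] [-1.7   0.21 -2.93]
row: 0.0026 -0.0006 0.0043  0.05 0.09 0.06 n=0.1
row: 0.0072 -0.0006 0.0109  0.05 0.09 0.06 n=0.3
[0.58 0.   0.82]
```

Insert slowly down to foot z 58.

Emit:
send_rows(
  targets="0.0010 -0.0006 0.0017 0 0 0 0;0.0026 -0.0006 0.0043 0 0 0 0;0.0026 -0.0006 0.0043 0 0 0 0;0.0036 -0.0006 0.0057 0 0 0 0;0.0046 -0.0006 0.0071 0 0 0 0;0.0056 -0.0006 0.0085 0 0 0 0;0.0064 -0.0006 0.0097 0 0 0 0;0.0072 -0.0006 0.0109 0 0 0 0;0.0072 -0.0006 0.0109 0 0 0 0",
)

```text
time_s: 12.73
ee_pos: [561.3, -114.6, 82.0]
ee_rot: [180.0, 35.2, 113.0]
force: [0.1, 5.9, -0.6]
gripper_width: 27.0
gripper_force: 35.0
```

Emit:
send_rows(
  targets="0.0012 0 0.0011 0 0 0 0;0.0020 0 0.0024 0 0 0 0;0.0030 0 0.0038 0 0 0 0;0.0038 0 0.0049 0 0 0 0;0.0046 0 0.0060 0 0 0 0;0.0048 0 0.0063 0 0 0 0;0.0050 0 0.0066 0 0 0 0;0.0050 0 0.0066 0 0 0 0",
)

```text
time_s: 13.4
ee_pos: [561.3, -114.6, 75.4]
ee_rot: [179.9, 35.3, 113.0]
force: [-4.0, 9.4, 9.8]
gripper_width: 26.8
gripper_force: 35.0
```

Emit:
send_rows(
  targets="0.0008 0 0.0002 0 0 0 0;0.0014 0 0.0010 0 0 0 0;0.0020 0 0.0018 0 0 0 0;0.0020 0 0.0018 0 0 0 0",
)

```text
time_s: 13.73
ee_pos: [561.5, -114.9, 75.3]
ee_rot: [179.9, 35.5, 112.9]
force: [-9.1, 11.4, 21.9]
gripper_width: 26.6
gripper_force: 35.0
```

```bash
python3 - <<'E'
from h import *
st=env.state(); print(st['ee_pos'],st['ee_rot'],st['force'],st['torque'])
f=look('wrist','w10',(190,150,130,120),5); im=f['image'].astype(int)
print([int(x) for x in im[174:190,245].sum(1)]); 
import pickle
w3=pickle.load(open('w3.pkl','rb'))['image'].astype(int)
for a in(w3,im): print([int(x) for x in a[150:182,253].sum(1)]);print([int(x) for x in a[160,190:330:1].sum(1)][0:20])
E
```

```text
[ 561.46 -114.9    75.33] [179.88  35.54 112.9 ] [-9.07 11.43 21.95] [-0.03  0.74 -0.32]
[565, 561, 557, 566, 564, 510, 378, 356, 363, 372, 393, 394, 411, 415, 429, 451]
[571, 562, 562, 646, 697, 684, 678, 679, 681, 684, 678, 677, 678, 677, 674, 674, 678, 676, 678, 672, 676, 679, 683, 682, 678, 677, 646, 568, 568, 565, 445, 235]
[293, 294, 282, 285, 287, 291, 288, 285, 294, 297, 282, 286, 290, 265, 306, 540, 559, 556, 559, 557]
[574, 650, 690, 678, 675, 673, 676, 678, 678, 677, 671, 674, 668, 672, 671, 671, 668, 676, 678, 677, 678, 674, 676, 664, 617, 567, 556, 559, 562, 500, 373, 359]
[269, 270, 278, 280, 277, 276, 278, 274, 281, 279, 279, 285, 275, 379, 536, 543, 547, 548, 547, 547]
```

Emit:
send_rows(
  targets="-0.0010 0 -0.0015 0 0 0 0;-0.0010 0 -0.0015 0 0 0 45;-0.0010 0 -0.0015 0 0 0 45;-0.0010 0 -0.0015 0 0 0 45;-0.0010 0 -0.0015 0 0 0 45;-0.0010 0 -0.0015 0 0 0 45",
)

```text
time_s: 14.28
ee_pos: [560.1, -115.2, 73.0]
ee_rot: [-179.8, 35.3, 113.1]
force: [0.1, -0.0, -0.1]
gripper_width: 41.0
gripper_force: 0.0
```

```bash
python3 - <<'E'
from h import *
st=env.state(); print(st['ee_pos'],st['ee_rot'],st['force'],st['torque'])
f=look('wrist','w11',(190,150,130,120),5); im=f['image'].astype(int)
for c in(240,245,253,262): print([int(x) for x in im[150:184,c].sum(1)])
goto(*foot([556,-103,50],113.08))
E
```

```text
[ 560.08 -115.23   72.96] [-179.81   35.27  113.07] [ 0.14 -0.   -0.12] [0.31 0.17 0.01]
[561, 560, 560, 562, 553, 557, 560, 559, 566, 567, 560, 559, 549, 553, 550, 548, 538, 536, 542, 558, 559, 554, 560, 568, 569, 570, 575, 569, 605, 758, 765, 765, 757, 387]
[557, 565, 563, 558, 556, 553, 557, 561, 564, 560, 560, 558, 564, 547, 548, 542, 538, 545, 546, 551, 551, 560, 565, 555, 570, 569, 573, 604, 757, 765, 765, 765, 757, 396]
[765, 765, 765, 765, 762, 761, 765, 765, 765, 765, 765, 765, 765, 762, 641, 648, 642, 648, 645, 644, 646, 657, 669, 675, 676, 672, 673, 646, 583, 564, 562, 565, 501, 350]
[561, 561, 558, 558, 559, 551, 556, 558, 560, 553, 558, 561, 552, 552, 543, 543, 541, 536, 545, 554, 556, 557, 550, 563, 563, 569, 573, 569, 567, 567, 559, 569, 495, 347]
row: -0.0003 0.0010 -0.0015  -0.07 0.11 -0.01 n=0.0
```

```bash
python3 - <<'E'
from h import *
Rt=Rr
for z in(125,109,104): goto(np.array([556,-103.5,z])-Rt.apply([16,0,0]),Rt)
E
```

```text
row: -0.0360 0.0006 -0.0495  -0.07 0.11 -0.01 n=1.5
row: -0.0267 0.0006 -0.0365  -0.07 0.11 -0.01 n=1.1
row: -0.0238 0.0006 -0.0324  -0.07 0.11 -0.01 n=1.0
```

```bash
python3 - <<'E'
from h import *
Rt=lean(113,48); o=np.array([np.cos(np.radians(113)),np.sin(np.radians(113)),0])
goto(np.array([556,-103.5,122])+60*o-Rt.apply([16,0,0]),Rt)
E
```

```text
row: 0.0152 0.0005 -0.0853  -0.13 -12.73 0.07 n=2.1
```

Emit:
send_rows(
  targets="0 0 -0.035 0 0 0 45;0 0 -0.070 0 0 0 45;0.0152 0.0005 -0.0853 -0.1 -12.7 0.1 0;0.0152 0.0005 -0.0853 -0.1 -12.7 0.1 0;0.0152 0.0005 -0.0853 -0.1 -12.7 0.1 0;0.0152 0.0005 -0.0853 -0.1 -12.7 0.1 0;0.0152 0.0005 -0.0853 -0.1 -12.7 0.1 0;0.0152 0.0005 -0.0853 -0.1 -12.7 0.1 0",
)

```text
time_s: 15.0
ee_pos: [537.2, -58.7, 134.6]
ee_rot: [179.9, 47.9, 112.8]
force: [-0.3, -0.4, 0.6]
gripper_width: 4.0
gripper_force: 0.0
```

```bash
python3 - <<'E'
from h import *
st=env.state(); print(st['qpos'],st['ee_pos'],st['ee_rot'],st['force'],st['gripper_width'])
Rt=lean(113,48)
for z in(122,110,107,105): goto(np.array([556,-103.5,z])-Rt.apply([16,0,0]),Rt)
f=look('wrist','w12',(150,60,216,162),3.7)
E
```

```text
[ 19.81  21.54 117.46 -61.11  57.82  39.4 ] [537.17 -58.72 134.59] [179.88  47.92 112.79] [-0.3  -0.41  0.55] 4.041019693783498
row: -0.0392 -0.0000 0.0445  -0.03 -0.08 -0.14 n=1.4
row: -0.0303 -0.0001 0.0525  -0.03 -0.08 -0.14 n=1.5
row: -0.0281 -0.0001 0.0545  -0.03 -0.08 -0.14 n=1.5
row: -0.0266 -0.0001 0.0559  -0.03 -0.08 -0.14 n=1.5
```

View pics/w12.png

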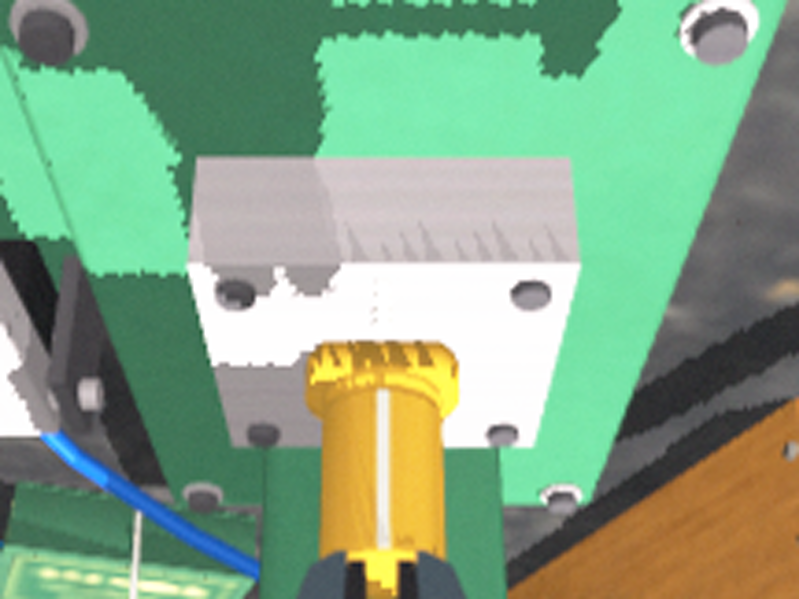

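Emit:
send_rows(
  targets="-0.0392 0 0.0445 0 0 0 0;-0.0392 0 0.0445 0 0 0 0;-0.0392 0 0.0445 0 0 0 0;-0.0303 0 0.0525 0 0 0 0;-0.0281 0 0.0545 0 0 0 0;-0.0281 0 0.0545 0 0 0 0;-0.0266 0 0.0559 0 0 0 0;-0.0266 0 0.0559 0 0 0 0",
)

```text
time_s: 15.72
ee_pos: [560.0, -112.7, 117.5]
ee_rot: [179.9, 48.1, 112.9]
force: [-1.6, -0.7, 3.7]
gripper_width: 0.0
gripper_force: 1.9
```

Emit:
send_rows(
  targets="0.0010 0 0.0009 0 0 0 0;0.0020 0 0.0018 0 0 0 0;0.0030 0 0.0027 0 0 0 0;0.0030 0 0.0027 0 0 0 0",
)

```text
time_s: 16.05
ee_pos: [561.2, -113.5, 117.1]
ee_rot: [179.7, 48.4, 112.8]
force: [-5.1, 2.7, 18.6]
gripper_width: 0.4
gripper_force: 9.5
```

Emit:
send_rows(
  targets="-0.0060 0 -0.0054 0 0 0 0;-0.0104 0 -0.0094 0 0 0 0;0.0100 0 -0.0350 0 0 0 0;0.0430 0 -0.0690 0 0 0 0;0.0430 0 -0.0690 0 0 0 0;0.0430 0 -0.0690 0 0 0 0",
)

```text
time_s: 16.55
ee_pos: [528.8, -36.5, 126.6]
ee_rot: [179.9, 47.9, 113.2]
force: [0.4, 0.8, -0.1]
gripper_width: 0.6
gripper_force: 0.0
```

```bash
python3 - <<'E'
from h import *
import pickle
st=env.state(); print(st['qpos'],st['ee_pos'],st['ee_rot'],st['force'])
t=pickle.load(open('f0.pkl','rb'))['top']; im=t['image']
w=im[200:250,320:395]; g=w.max(2)
m=((g<60)).astype(np.uint8); 
n,lab,sts,cen=cv2.connectedComponentsWithStats(m,connectivity=4)
for i in range(1,n):
    if sts[i,4]>40: print(sts[i],cen[i]+[320,200])
print(lab[25,25])
for r in range(0,46,2): print(r+200,' '.join('%3d'%v for v in g[r,::2]))
px=np.array([.3907,-.9205]); py=np.array([.9205,.3907]); S=np.array([556,-103.5])
def pf(u,v,z): q=onz(t,u,v,z)[:2]-S; return q@px,q@py
print(pf(345.3,223.3,53))
E
```

```text
[ 22.69  22.22 117.99 -60.31  58.68  41.57] [528.8  -36.46 126.59] [179.92  47.91 113.15] [ 0.39  0.82 -0.07]
[49  0 16  6 56] [376.71 201.61]
[ 15  13  27  23 361] [347.63 224.01]
[60 13 15 16 98] [386.72 221.19]
4
200 172 172 171 171 169 169 169 169 160 162 166 164 164 165 165 167 149 100  85  85  84  80  78  87  67  50  51  48  44  37  39  46  47  96 168 151  67  52
202 172 172 172 172 170 169 169 170 168 166 165 163 163 165 164 166 161 122  84  76  67  60  57  72  74  70  63  46  40  45  54  55  83 158 163  89  55  54
204 172 171 170 170 170 169 167 168 166 166 165 164 163 164 161 157 147 114  78  59  48  54  66  85 110 134 135  70  41  49  65  76 145 166  98  56  54  55
206 170 169 171 171 170 168 167 167 167 165 165 163 160 151 139 137 151 135  91  81  80  84 109 137 179 212 214 134  63  65  78 135 179 117  64  61  61  61
208 164 174 179 176 170 169 168 167 165 163 156 144 135 143 153 160 162 154 133 172 178 163 195 214 225 227 226 182  85 102 145 173 130  74  70  74  73  68
210 151 161 143 158 171 169 168 162 151 138 138 147 158 163 163 163 161 167 175 221 226 225 227 228 228 
[... 2070 characters left out ...]
2  90  89
238  93  89  85  87  86  77  63  63 142 189 155 111  87  79  91 109 121 129 125 116 108  99  87  82  80  83  79  77  80  81  79  86  93  95  99 104 104  96
240  90  94  89  87  88  84  69  56  60  89  83  69  75  82  96 108 116 121 119 119 120 115  97  83  78  77  74  72  75  78  78  84  89  91  98 107 108  95
242  84  96  96  86  82  77  66  56  51  55  65  75  80  86  94  98  98 101 105 113 121 118 103  85  76  72  65  66  75  79  83  89  88  86  88  93  93  91
244  86  99 100  92  78  69  61  56  56  64  73  78  85  89  90  86  84  89  95 101 112 114 108  94  85  80  74  75  84  88  93  99 100  93  91  93  95  95
(np.float64(-45.718414852042955), np.float64(-107.07149611650536))
```

```bash
python3 - <<'E'
from h import *
import pickle
t=pickle.load(open('f0.pkl','rb'))['top']; 
px=np.array([.3907,-.9205]); py=np.array([.9205,.3907]); S=np.array([556,-103.5])
for p in((347.63,224.01),(335,221),(340,236),(356,213),(361.5,228)): q=onz(t,*p,54)[:2]-S; print(q@px,q@py)
g=onz(t,347.63,224.01,54)[:2]-9*px; print('pad',g)
Rt=lean(113,20)
goto([*g,110],Rt)
print(g, lean(113,20).inv().apply([0,0,-1]))
E
```

```text
-41.3575558827124 -110.66669987856308
-66.91269181522195 -92.51355082835244
-69.63321455924071 -130.38461214583637
-12.227869044784386 -93.73082110419597
-13.954211940848605 -132.10873860991097
pad [ 434.45 -100.38]
row: -0.0022 -0.1119 0.0270  0.17 27.91 0.15 n=3.9
[ 434.45 -100.38] [ 0.34 -0.    0.94]
```

```bash
python3 - <<'E'
from h import *
Rt=lean(113,20)
for z in(85,55): goto(np.array([434.5,-100.4,z])-Rt.apply([16,0,0]),Rt)
E
```

```text
row: 0.0022 -0.1120 0.0513  0.17 27.91 0.15 n=3.9
row: 0.0244 -0.1120 0.0714  0.17 27.91 0.15 n=3.9
```

Emit:
send_rows(
  targets="0.0022 -0.112 0.0513 0.2 27.9 0.1 0;0.0022 -0.112 0.0513 0.2 27.9 0.1 0;0.0022 -0.112 0.0513 0.2 27.9 0.1 0;0.0022 -0.112 0.0513 0.2 27.9 0.1 0;0.0022 -0.112 0.0513 0.2 27.9 0.1 0;0.0022 -0.112 0.0513 0.2 27.9 0.1 0;0.0022 -0.112 0.0513 0.2 27.9 0.1 0",
)

```text
time_s: 17.13
ee_pos: [440.0, -117.9, 91.1]
ee_rot: [-180.0, 20.2, 112.6]
force: [-0.4, -0.0, 0.5]
gripper_width: 0.3
gripper_force: 0.0
```

```bash
python3 - <<'E'
from h import *
st=env.state(); print(st['qpos'],st['ee_pos'],st['ee_rot'],st['force'])
Rt=lean(113,20)
for z in(60,45,36): goto(np.array([434.5,-100.4,z])-Rt.apply([16,0,0]),Rt)
f=look('side','s2'); c=proj(f,np.array([*env.state()['ee_pos']])); print(c)
E
```

```text
[ -3.25  11.67 123.54 -29.24  39.48  -3.89] [ 439.99 -117.92   91.14] [-180.     20.18  112.56] [-0.36 -0.03  0.45]
row: 0.0119 0.0018 0.0230  -0.16 0.18 -0.42 n=0.6
row: 0.0171 0.0018 0.0370  -0.16 0.18 -0.42 n=1.0
row: 0.0202 0.0018 0.0455  -0.16 0.18 -0.42 n=1.2
[286.19 269.47]
```

Emit:
send_rows(
  targets="0.0119 0.0018 0.0230 0 0 -0.4 0;0.0119 0.0018 0.0230 0 0 -0.4 0;0.0140 0.0018 0.0285 0 0 -0.4 0;0.0155 0.0018 0.0328 0 0 -0.4 0;0.0171 0.0018 0.0370 0 0 -0.4 0;0.0187 0.0018 0.0413 0 0 -0.4 0;0.0187 0.0018 0.0413 0 0 -0.4 0",
)

```text
time_s: 17.77
ee_pos: [440.0, -111.7, 45.3]
ee_rot: [-179.8, 20.1, 113.3]
force: [-3.2, 5.3, 6.4]
gripper_width: 0.5
gripper_force: 3.3
```

Emit:
send_rows(
  targets="0.0007 0 0.0019 0 0 0 0;0.0014 0 0.0038 0 0 0 0;0.0020 0 0.0056 0 0 0 0;0.0024 0 0.0066 0 0 0 0;0.0027 0 0.0075 0 0 0 0;0.0031 0 0.0085 0 0 0 0;0.0031 0 0.0085 0 0 0 0",
)

```text
time_s: 18.35
ee_pos: [440.3, -112.1, 37.2]
ee_rot: [-179.8, 20.1, 113.2]
force: [-2.7, 4.0, 8.4]
gripper_width: 0.4
gripper_force: 4.7
```

```bash
python3 - <<'E'
from h import *
st=env.state(); print(st['qpos'],st['ee_pos'],st['ee_rot'],st['force'])
look('side','s3')
E
```

```text
[ -2.47  17.04 127.36 -36.05  31.95   4.6 ] [ 440.26 -112.14   37.24] [-179.8    20.12  113.25] [-2.75  4.    8.4 ]
```

Emit:
send_rows(
  targets="0.0005 0 0.0014 0 0 0 0;0.0010 0 0.0028 0 0 0 0;0.0015 0 0.0042 0 0 0 0;0.0015 0 0.0042 0 0 0 0",
)

```text
time_s: 18.73
ee_pos: [440.5, -112.4, 36.2]
ee_rot: [-179.9, 20.3, 113.1]
force: [-16.5, 15.4, 48.2]
gripper_width: 0.4
gripper_force: 26.0
```

Emit:
send_rows(
  targets="-0.0010 0 -0.0028 0 0 0 0;-0.0060 0 -0.0160 0 0 0 0;-0.0120 0 -0.0330 0 0 0 0;-0.0200 0 -0.0560 0 0 0 0;-0.0300 0 -0.0830 0 0 0 0;-0.0300 0 -0.0830 0 0 0 0;-0.0300 0 -0.0830 0 0 0 0",
)

```text
time_s: 19.32
ee_pos: [441.8, -112.0, 122.1]
ee_rot: [180.0, 20.2, 113.2]
force: [-0.1, -0.3, 0.1]
gripper_width: 0.3
gripper_force: 0.0
```

```bash
python3 - <<'E'
from h import *
import pickle
st=env.state(); print(st['ee_pos'],st['force'])
Rt=lean(113,35);
goto([500,30,200],Rt)
f0=pickle.load(open('f0.pkl','rb'))
for n in('side','top'):
    f=look(n,n+'9'); d=cv2.absdiff(cv2.GaussianBlur(f['image'],(5,5),0),cv2.GaussianBlur(f0[n]['image'],(5,5),0)).max(2)
    k,l,s,c=cv2.connectedComponentsWithStats((d>40).astype(np.uint8))
    print(n,[(s[i].tolist()) for i in range(1,k) if s[i,4]>15])
E
```

```text
[ 441.76 -111.96  122.08] [-0.06 -0.34  0.08]
row: 0.0741 0.1095 -0.1102  0.12 -14.80 0.15 n=4.1
side [[18, 0, 83, 146, 5403], [79, 0, 191, 158, 10116], [5, 2, 12, 7, 53], [0, 7, 14, 9, 22], [179, 9, 23, 5, 91], [0, 12, 53, 181, 6492], [239, 98, 9, 6, 31], [256, 106, 10, 30, 112], [223, 124, 7, 5, 29], [243, 150, 30, 16, 199], [242, 162, 29, 11, 132], [231, 163, 80, 89, 2931], [272, 173, 7, 5, 23], [209, 180, 12, 15, 132], [28, 182, 26, 14, 230], [0, 191, 27, 11, 115], [0, 192, 97, 179, 9155], [231, 231, 7, 11, 41], [248, 235, 9, 5, 25], [318, 236, 17, 30, 399], [71, 265, 6, 7, 29], [227, 272, 16, 11, 140], [264, 273, 25, 23, 125], [210, 291, 76, 54, 1620], [83, 335, 77, 49, 2248]]
top [[339, 167, 18, 17, 209], [290, 185, 97, 151, 5712], [146, 190, 21, 17, 264], [355, 198, 5, 9, 33], [176, 203, 5, 8, 17], [184, 203, 11, 14, 111], [180, 204, 5, 7, 25], [383, 277, 25, 107, 272], [243, 319, 9, 14, 82], [0, 324, 18, 17, 196], [293, 337, 94, 47, 2638], [0, 341, 64, 43, 1974], [364, 344, 16, 18, 259], [392, 349, 9, 32, 118], [384, 351, 8, 31, 79], [295, 368, 18, 16, 197], [234, 376, 14, 8, 82], [250, 378, 31, 6, 137]]
```

Emit:
send_rows(
  targets="0 0 -0.060 0 0 0 0;0.074 0.110 -0.110 0 -14.8 0 0;0.074 0.110 -0.110 0 -14.8 0 0;0.074 0.110 -0.110 0 -14.8 0 0;0.074 0.110 -0.110 0 -14.8 0 0;0.074 0.110 -0.110 0 -14.8 0 0;0.074 0.110 -0.110 0 -14.8 0 0;0.074 0.110 -0.110 0 -14.8 0 0;0.074 0.110 -0.110 0 -14.8 0 0",
)

```text
time_s: 20.17
ee_pos: [498.1, 28.3, 196.6]
ee_rot: [-179.5, 34.9, 113.3]
force: [-0.3, -0.1, -0.2]
gripper_width: 0.4
gripper_force: 0.0
```

```bash
python3 - <<'E'
from h import *
import pickle
st=env.state(); print(st['ee_pos'],st['force'],st['qvel'])
f0=pickle.load(open('f0.pkl','rb'))
f=look('top','top10'); d=cv2.absdiff(f['image'],f0['top']['image']).max(2)
print('pad diff',d[210:238,334:380].mean(),'jar',d[225:252,255:280].mean(),'steel',d[212:226,203:216].mean(),'spool',d[236:255,156:175].mean(),'can',d[112:150,236:268].mean())
im=f['image']; F=lambda p:proj(f,np.array(p)).round(1)
hsv=cv2.cvtColor(im,cv2.COLOR_BGR2HSV); m=cv2.inRange(hsv,(18,120,90),(32,255,255))
k,l,s,c=cv2.connectedComponentsWithStats(m[150:200,330:370]); print([(s[i].tolist(),c[i]+[330,150]) for i in range(1,k) if s[i,4]>20], F([556,-103,106]))
E
```

```text
[498.14  28.33 196.63] [-0.32 -0.09 -0.2 ] [-0.93 -0.78  0.06 -0.07 -0.01 -0.03]
pad diff 2.924689440993789 jar 40.40888888888889 steel 175.64835164835165 spool 109.07202216066482 can 3.4860197368421053
[([11, 18, 14, 14, 138], array([348.05, 174.09]))] [350.7 172.9]
```

```bash
python3 - <<'E'
from h import *
print(env.job_done())
E
```

```text
the job is handed in; nothing more can be done
None
```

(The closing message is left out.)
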